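Put the jeweller's trays away on the tiered stand

ROBOT

A 7-joint arm with a two-finger parallel gripper is mounted at the origin on the work surface. World frame = base frame: x ahead of the robot, y to its left, z up, the work surface at z = 0. Lengths are in m, angles in rad, forces in N, time in s.
With the tool pointing down it reaches from about 0.35 to 0.9 m from the base axis. Payload 19.9 kg.
Tool frame: the origin (TCP) lies between the finger pads; the fingertips stand 19 mm ahead of it and the grasp point (between the pads) is the TCP; z points along the fingers, y is the line along which they close (so a half turn about z gives the same grasp; the last joint's range is limited). The gripper opens to 94 mm and grips with 3 to 60 N. Pads are 16 mm wide; open, the fingers measure 119 mm over their backs; the gripper's body (75 mm by 177 mm) begins 78 mm behind the grasp point.
Start: joints at [1.091, 0.417, -0.01, 1.614, 0.005, 1.111, -0.053], TCP at [0.265, -0.566, 0.191] pointing down, gripper open.
Joint ranges: [-2.81, 2.81], [-0.39, 2.02], [-1.27, 1.25], [0.06, 2.57], [-1.19, 4.33], [0.19, 2], [-2.82, 2.82]. Speed limits (rad/s): [1.89, 1.89, 2.39, 2.39, 3.01, 3.01, 3.01].

INTERFACE

Orientations are given as a 3x3 rotation matrix whose columns are the frame's x, y, z axes.
In Python, from rig import robot gives the robot as it stands. Calls block until the motion is done:
- robot.move_ptp(position, orientation): joint-space move of the TCP to a pose.
- robot.move_linear(position, velocity=0.15, frame=None, threshold=None): straight line of the TCP; frame=None keeps the orientation; velocity is the mean speed in m/s. With threshold (N) it stops when the force on the tool has changed by that much, and returns True; else False.
- robot.goto_joints(angles): joint-space move.
- robot.gripper_to(opening): finger opening in m; the grip force is fixed at half the most; returns when the fingers have stopped.
- robot.pause(seconds).
- robot.ik(position, orientation): joint angles nearest the present ones, or None.
- robot.get_state(): the state.
- robot.grab_frame(name): name is "scene" or "side" or "wrist"; returns the picture (480x640x3 uint8, red, green, blue); there is no depth.
- robot.camera_info(name): a dict with "fx", "fy", "cx", "cy" (pixels), "rvec" (rotation vector, rad) and "tvec" (3), from world to camera coordinates, as OpenCV has them. Camera axes: x right, y down, z forward; pixel columns grow to the right and rows downward; lengths in m; the calibration is good to about 2 mm. A picture is of the moment at which its call begins: read the wrist's pose just before it. camera_info takes no time and is no camera call; for the wrist camera it gives the pose at the moment of the call.
A pose or a line that the arm cannot do raises robot.PlanningError and nothing moves.
- robot.sign_off(): hands the job in; it is judged then, once.
The state is a dict: "time": time; "qpos": joint angles; "joint_vel": joint speeds; "effort": joint torques, N m; "ee_pos": TCP position; "tool_rot": TCP orientation; "force": force on the tool from outside, world axes, zero at the start; "moment": the same for the moment, N m; "opening": finger opening in m; "grasp_force": force on a finger pad.
Only numpy, scipy, OpenCV 4.12 (cv2) and the standard library are available. Lean on these libraries where they do the work, as an engineer would, in place of code of your own. Each camera call takes 0.05 s, during which the arm holds its last target. There are 200 camera calls.

TASK

Put the finished pieces away for the evening: press both covers of every tray down until the spring catch snaps and holds them shut, then stack all the trays one above the other on the base board, and set the top board on the uppermost tray. Every tier must sit fully home on all four corner pins; keep the trays upright and leave the other bench things where they are.

Things in the scene. Friction and masses are not known exactly. Their poses are not given: they have to be found in the camera images.
- base: fixed wooden base board of the stand, 180 (own x) x 120 (own y) x 20 mm, screwed to the bench; origin: centre of its underside. Four steel pins, 9 mm thick, round-nosed, 12 mm tall, rise from its top face at x = +-80, y = +-50 mm. A tray seated on it has its underside 20 mm above the bench
- tray1: wooden tray, 180 (own x) x 120 (own y) mm, 0.45 to 0.7 kg. Origin: centre of its underside, z up. Deck 14 mm thick; an aluminium post 20 mm thick on each corner; a 10 mm grip board upright across the middle; on each side of the grip a compartment (walls up to 31 mm) holding rings, under its own hinged cover. All trays are alike and half-turn symmetric. One of the three may be absent
- tray2: another tray like tray1; may be absent
- tray3: another tray like tray1; may be absent
- tray1_pin (a point): nose of tray1's pin at its corner x = +80, y = +50 mm, 88 mm above the underside. Every tray has one on each corner post (x = +-80, y = +-50): steel, 9 mm thick, round-nosed, 12 mm tall, rising from the post's flat shoulder 76 mm above the underside. The next tier's deck lies on the four shoulders, so tiers are 76 mm apart
- tray1_hole (a point): mouth, in the underside, of tray1's hole at its corner x = +80, y = +50 mm. Every tray has one right under each post (x = +-80, y = +-50): 13 mm square, 14 mm deep, open below, to go over a pin of what it is stacked on (about 2 mm of play all round)
- tray1_grip (a point): middle of the top edge of tray1's grip board, 70 mm above the underside; the board is at x = 0, 10 mm thick (x), 80 mm long (y). Pinch it across x from above; with the covers shut, fingertips may go down to 37 mm above the underside
- tray1_cover_a (a joint): angle (rad) of the frosted cover on tray1's +x half: 0 = shut, grows opening, at most 1.0; starts 0.4 to 0.8. Hinge along y at x = +10 mm, 32 mm above the underside. The cover reaches 58 mm out from the hinge, is 84 mm wide (y), 4 mm thick; its top is at 34 mm when shut. The hinge is stiff: the cover stays where it is left and swings under a light push
- tray1_cover_b (a joint): the same on tray1's -x half (hinge at x = -10 mm). At about 0.14 rad a cover's free edge meets a steel spring catch on the outer wall (nose up to 40 mm high, beyond 66 mm from the middle, within 13 mm of y = 0: do not press there). About 5 N down at 48 mm from the tray's middle pushes it through; the catch then holds it at 0
- tray2_grip (a point): middle of the top edge of tray2's grip board, 70 mm above the underside; the board is at x = 0, 10 mm thick (x), 80 mm long (y)
- tray2_cover_a (a joint): angle (rad) of the cover on tray2's +x half, like those of tray1; 0 = shut
- tray2_cover_b (a joint): angle (rad) of the cover on tray2's -x half, like those of tray1; 0 = shut
- tray3_grip (a point): middle of the top edge of tray3's grip board, 70 mm above the underside; the board is at x = 0, 10 mm thick (x), 80 mm long (y)
- tray3_cover_a (a joint): angle (rad) of the cover on tray3's +x half, like those of tray1; 0 = shut
- tray3_cover_b (a joint): angle (rad) of the cover on tray3's -x half, like those of tray1; 0 = shut
- top_board: wooden top board, 180 (own x) x 120 (own y) mm, 0.24 to 0.4 kg, no posts or covers: a deck 14 mm thick with a 13 mm square hole right through each corner (x = +-80, y = +-50 mm) and an upright grip board at x = 0, 10 mm thick (x), 80 mm long (y). Origin: centre of its underside, z up. It goes on the pins of the uppermost tray
- top_board_grip (a point): middle of the top edge of the top board's grip, 58 mm above its underside
- hammer: bystander: jeweller's hammer, 250 mm long, lying along its own x; origin at the middle, on the bench
- bench_block: bystander: steel bench block, 75 x 75 x 22 mm; origin: centre of its underside
- file_cup: bystander: white cup 72 mm across, 90 mm tall, with files standing in it, 166 mm tall in all; origin: centre of its underside
Mind the look-alikes: they are no part of the job. What is shaped like the top_board but turquoise or yellow is not meant.

How it is judged:
By the outcome, as a careful person would: the job done as asked, in the order asked, and still so for the second after the job is handed in, with the robot touching nothing.
Of tray1, tray2, tray3 only 2 to 3 are there at a start; the rules pass over those that are not, and their reading is None.
At some moment in a run one of tray1, tray2, tray3, top_board may be knocked a few centimetres aside while the robot is not near it.
Once in a run the grip may slacken for a moment while it holds something.
It also fails if it takes over 210 s, if anything falls off the work surface, if the arm or the gripper's body presses on something with over 40 N, if the wrist force passes 120 N, or if a joint passes its speed limit or range.

## Working session

There is one attempt and no reset: what is moved stays moved. The work goes in short steps, each a Python script; the robot and the scene stay as the last script left them, time stands still between calls to the robot, and variables do not carry over. Pictures are saved under pics/ and viewed, at most 14 in all, crops included, and the job is handed in when it is done.

```bash
ls; mkdir -p pics
python3 - <<'E'
from rig import robot
import cv2, numpy as np
for n in("scene","side"):
    f=robot.grab_frame(n); cv2.imwrite(f"pics/{n}0.png",f[:,:,::-1]); i=robot.camera_info(n)
    R=cv2.Rodrigues(np.array(i["rvec"]))[0]; print(n,i["fx"],i["fy"],i["cx"],i["cy"],-R.T@np.array(i["tvec"]),R[2])
i=robot.camera_info("wrist");R=cv2.Rodrigues(np.array(i["rvec"]))[0]; print(i["fx"],-R.T@np.array(i["tvec"]),R)
s=robot.get_state();print(s["ee_pos"],s["tool_rot"],s["time"],s["force"])
E
```

```text
pics
scene 621.0240584494339 621.0240584494339 316.1730025627961 232.88330085190185 [1.43147738 0.21642431 1.02383818] [-0.69859495 -0.1548721  -0.69855546]
side 573.875391412161 573.875391412161 315.7244022450185 242.6720909638686 [ 0.43291228 -0.95909303  0.74729531] [ 0.05515943  0.81210062 -0.58090448]
357.3645612017203 [ 0.33708647 -0.53211095  0.3847217 ] [[ 4.22782173e-01 -9.06230852e-01 -9.36665111e-04]
 [-8.70946030e-01 -4.06605985e-01  2.75906842e-01]
 [-2.50416146e-01 -1.15832709e-01 -9.61183925e-01]]
[ 0.26480998 -0.56575732  0.19080952] [[ 9.05688781e-01  4.23942882e-01 -5.15306556e-04]
 [ 4.23943185e-01 -9.05688353e-01  8.84601486e-04]
 [-9.16866436e-05 -1.01963434e-03 -9.99999476e-01]] 0.1 [-0.63630754  0.20713019 -0.2726803 ]
```

View pics/scene0.png

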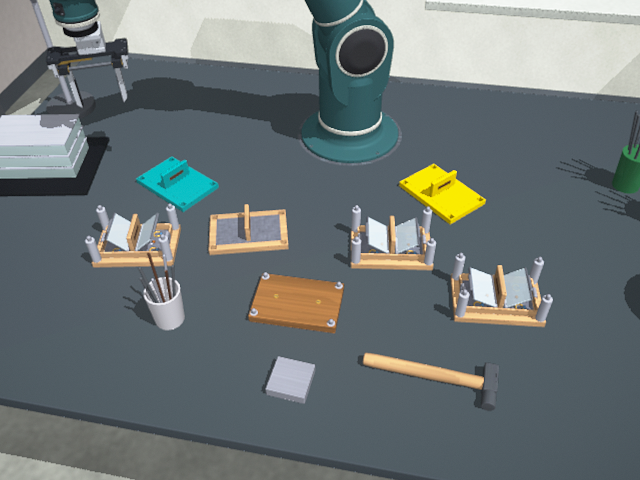

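View pics/side0.png

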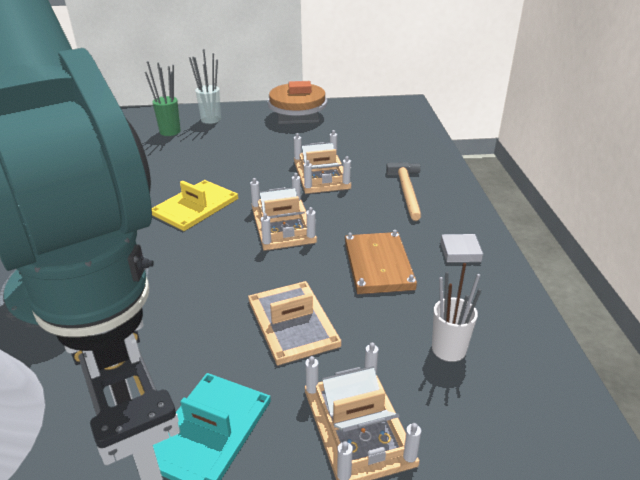

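Scene picture: three trays around (137,240), (392,240) and (500,290), base at (297,302) and cup at (165,305). Three things are shaped like the top board: turquoise at (177,182), yellow at (442,192) and wooden with a grey inlay at (248,230). The wooden one fits, since the text rules out the other two colours. I'll triangulate from both views and confirm it in a crop.

```bash
cat > h.py <<'E'
import numpy as np, cv2
from scipy.optimize import least_squares
from rig import robot
def cam(n):
    i=robot.camera_info(n); return dict(K=np.array([[i["fx"],0,i["cx"]],[0,i["fy"],i["cy"]],[0,0,1]]),r=np.array(i["rvec"],float),t=np.array(i["tvec"],float))
def proj(c,P): return cv2.projectPoints(np.atleast_2d(np.float64(P)),c["r"],c["t"],c["K"],None)[0][:,0]
def tri(c1,p1,c2,p2):
    M=[c["K"]@np.c_[cv2.Rodrigues(c["r"])[0],c["t"]] for c in(c1,c2)]
    X=cv2.triangulatePoints(M[0],M[1],np.float64(p1).T,np.float64(p2).T); return (X[:3]/X[3]).T
def atz(c,p,z):
    R=cv2.Rodrigues(c["r"])[0]; C=-R.T@c["t"]
    d=(R.T@np.linalg.inv(c["K"])@np.c_[np.float64(p),np.ones(len(p))].T).T
    return C+d*((z-C[2])/d[:,2])[:,None]
def rot(yaw):  # tool down; tool y along direction yaw (world)
    y=np.array([np.cos(yaw),np.sin(yaw),0]); z=np.array([0,0,-1.]); return np.c_[np.cross(y,z),y,z]
E
python3 - <<'E'
from h import *
s,d=cam("scene"),cam("side")
P=dict(A=([(100,208),(171,208),(165,237),(91,238)],[(344,448),(312,362),(372,349),(413,430)]),
B=([(355,209),(428,209),(432,240),(353,241)],[(266,220),(255,183),(296,180),(311,212)]),
C=([(460,256),(538,260),(546,292),(463,292)],[(308,166),(297,139),(334,135),(347,161)]),
base=([(265,276),(343,285),(331,323),(253,314)],[(361,284),(350,237),(395,234),(414,281)]),
top=([(214,214),(285,213),(285,246),(212,249)],[(279,355),(256,296),(302,287),(331,344)]))
for k,(a,b) in P.items():
    X=tri(s,a,d,b); m=X.mean(0); v=X[1]+X[2]-X[0]-X[3]; print(k,m.round(3),"yaw",np.degrees(np.arctan2(v[1],v[0])).round(1),X[:,2].round(3), np.linalg.norm(v[:2])/2)
print("cup",atz(s,[(168,325)],0),atz(d,[(451,352)],0)); print("topgrip",tri(s,[(247,206)],d,[(292,299)]))
im=robot.grab_frame("side"); sc=robot.grab_frame("scene")
a=cv2.resize(sc[190:262,80:300],None,fx=3.6,fy=3.6,interpolation=cv2.INTER_CUBIC)
b=cv2.resize(im[270:370,230:430],None,fx=3.3,fy=3.3,interpolation=cv2.INTER_CUBIC); b=np.hstack([b,np.zeros((b.shape[0],792-b.shape[1],3),np.uint8)])
cv2.imwrite("pics/crop.png",np.vstack([a,b])[:,:,::-1][:600])
E
```

```text
A [ 0.529 -0.407  0.077] yaw 101.5 [0.078 0.076 0.076 0.077] 0.1620311106863513
B [0.431 0.165 0.077] yaw 99.7 [0.076 0.078 0.074 0.079] 0.16492121905074758
C [0.54  0.398 0.078] yaw 97.1 [0.075 0.075 0.082 0.078] 0.15863653379739506
base [ 0.63  -0.005  0.02 ] yaw 91.7 [0.02  0.019 0.021 0.019] 0.16543107321260972
top [ 0.438 -0.166  0.01 ] yaw 104.1 [0.018 0.013 0.004 0.005] 0.16929552432988043
cup [[ 0.72924585 -0.25649455  0.        ]] [[ 7.16018474e-01 -2.67305458e-01 -1.11022302e-16]]
topgrip [[ 0.43412198 -0.17135433  0.07220388]]
```

View pics/crop.png

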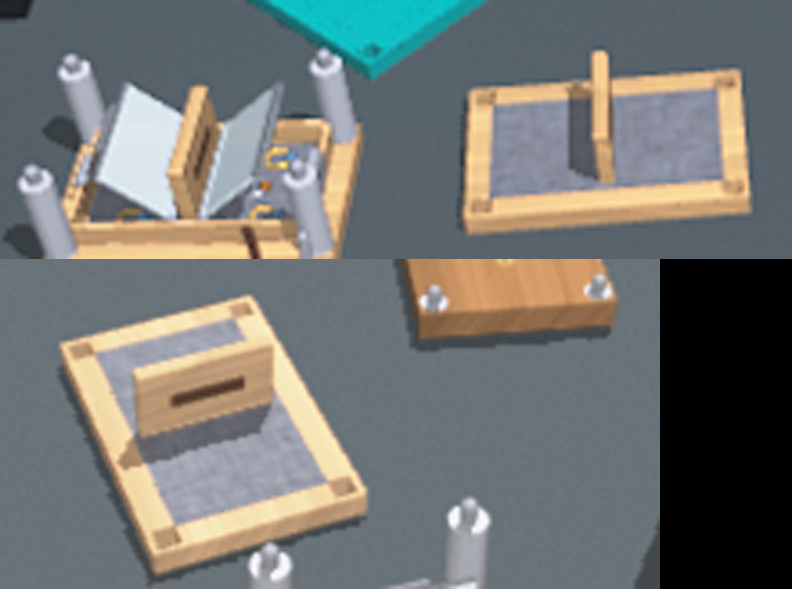

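The crop confirms it: the wooden board with the grey inlay has four corner holes and an upright grip, so it is the top board. Next I press both covers of each tray at once with the fingers straddling the grip, and look from the wrist afterwards.

```bash
cat >> h.py <<'E'
def offs(yaw,dx): return -dx*rot(yaw)[:,0]
def look(c,yaw,z=0.2,dx=0.07,name=None):
    robot.move_ptp([*(np.array(c[:2])+offs(yaw,dx)[:2]),z],rot(yaw)); robot.pause(.3)
    k=cam("wrist"); f=robot.grab_frame("wrist")
    np.save(f"pics/{name}.npy",k,allow_pickle=True); cv2.imwrite(f"pics/{name}.png",f[:,:,::-1]); return k,f
def press(c,yaw,h=0.0):
    robot.move_ptp([c[0],c[1],.2+h],rot(yaw)); 
    robot.move_linear([c[0],c[1],.12+h],velocity=.15)
    r=robot.move_linear([c[0],c[1],.049+h],velocity=.04,threshold=25)
    s=robot.get_state(); print("press",r,np.round(s["ee_pos"],4),np.round(s["force"],1),round(s["time"],1))
    robot.move_linear([c[0],c[1],.2+h],velocity=.2)
def st(): s=robot.get_state(); print(round(s["time"],1),np.round(s["ee_pos"],4),"F",np.round(s["force"],1),"op",round(s["opening"],4),"g",round(float(np.max(s["grasp_force"])),1))
E
python3 - <<'E'
from h import *
D=np.pi/180
robot.gripper_to(.084)
A=(.529,-.407);press(A,-78.5*D); look(A,-78.5*D,name="A1"); st()
E
python3 -c "
import cv2;i=cv2.imread('pics/A1.png');cv2.imwrite('pics/A1v.png',i)"
```

```text
press False [ 0.529  -0.407   0.0491] [-0.1  0.5  1.2] 4.4
6.0 [ 0.4609 -0.4206  0.1996] F [ 0.1  0.4 -0.5] op 0.0839 g 0.0
```

View pics/A1.png

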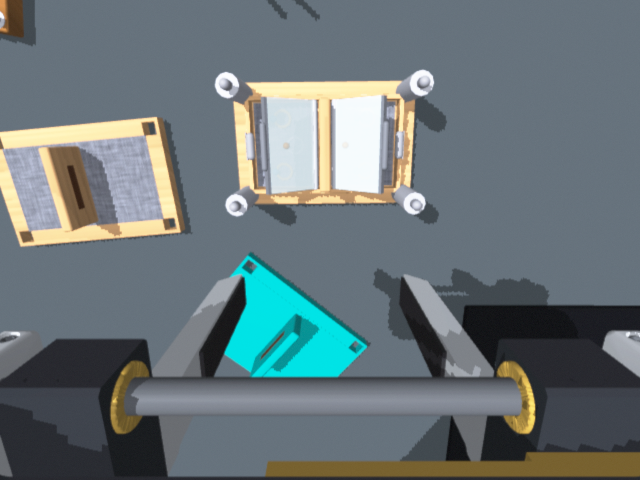

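Wrist picture: tray A with pin noses near (227,84), (423,82), (415,204), (237,205). Both covers still look partly open, and the press met almost no force. I'll compute the tray's true pose.

```bash
cat >> h.py <<'E'
def fit(name,px,z,signs=((-1,1),(1,1),(1,-1),(-1,-1)),hx=.08,hy=.05,k=None):
    k=k or np.load(f"pics/{name}.npy",allow_pickle=True).item(); X=atz(k,px,z); v=X-X.mean(0)
    m=np.array([(sx*hx,sy*hy) for sx,sy in signs]); m-=m.mean(0)
    yaw=np.arctan2((m[:,0]*v[:,1]-m[:,1]*v[:,0]).sum(),(m*v[:,:2]).sum())
    R=np.array([[np.cos(yaw),-np.sin(yaw)],[np.sin(yaw),np.cos(yaw)]]); c=X.mean(0)[:2]-R@np.mean([(sx*hx,sy*hy) for sx,sy in signs],0)
    res=X[:,:2]-(c+(R@np.array([(sx*hx,sy*hy) for sx,sy in signs]).T).T)
    print(name,c.round(4),np.degrees(yaw).round(2),"res mm",(res*1e3).round(1).tolist()); return c,yaw
E
python3 - <<'E'
from h import *
for z in(.08,.088): fit("A1",[(227,84),(423,82),(415,204),(237,205)],z)
k=np.load("pics/A1.npy",allow_pickle=True).item()
print(proj(k,[[.529,-.407,.034],[.529,-.407,.07]]))
i=cv2.imread("pics/A1.png")[60:225,205:440]; cv2.imwrite("pics/A1c.png",cv2.resize(i,None,fx=3.3,fy=3.3,interpolation=cv2.INTER_CUBIC))
E
```

```text
A1 [ 0.5315 -0.4088] -78.02 res mm [[-0.1, -0.4], [-0.2, 0.6], [-0.3, 0.8], [0.6, -1.0]]
A1 [ 0.5317 -0.4087] -78.02 res mm [[-0.9, -2.7], [-1.9, 2.3], [0.6, 3.0], [2.2, -2.7]]
[[322.73183378 147.435849  ]
 [322.74558833 148.66592764]]
```

View pics/A1c.png

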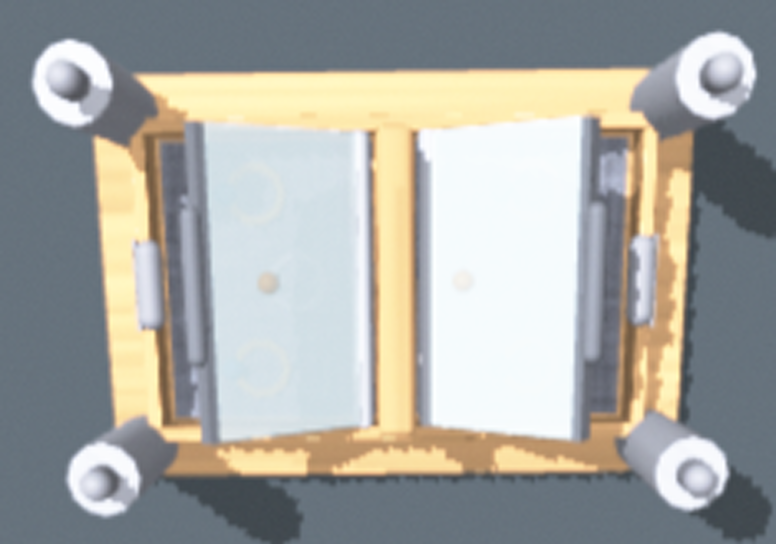

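The crop shows both covers still about 0.75 rad open, so the spread fingers passed outside the free edges. I'll press one cover at a time with the fingers closed, at 48 mm from the middle as the text says, and log the force.

```bash
cat >> h.py <<'E'
def press1(c,yaw,h=0.0,r=.046,zend=.048,thr=25):
    u=np.array([np.cos(yaw),np.sin(yaw)])
    for s in(-1,1):
        p=np.array(c)+s*r*u
        if s<0: robot.move_ptp([*p,.15+h],rot(yaw))
        else: robot.move_linear([*p,.115+h],velocity=.2)
        robot.move_linear([*p,.1+h],velocity=.2)
        t=robot.move_linear([*p,zend+h],velocity=.04,threshold=thr)
        q=robot.get_state(); print("press",s,t,np.round(q["ee_pos"],4),np.round(q["force"],1),round(q["time"],1))
        robot.move_linear([*p,.115+h],velocity=.2)
    robot.move_linear([*p,.2+h],velocity=.3)
E
python3 - <<'E'
from h import *
D=np.pi/180
robot.gripper_to(0)
A=(.5315,-.4088);press1(A,-78*D); look(A,-78*D,name="A2"); st()
a=cv2.imread("pics/A2.png")[60:225,205:440]; cv2.imwrite("pics/A2c.png",cv2.resize(a,None,fx=2.5,fy=2.5,interpolation=cv2.INTER_CUBIC))
E
```

```text
press -1 False [ 0.5221 -0.3639  0.0482] [ 0.5 -0.6  0.5] 9.6
press 1 False [ 0.5412 -0.4539  0.0483] [-0.3  0.5 -0.1] 12.4
14.1 [ 0.4634 -0.4233  0.1995] F [-0.1  0.9 -0.3] op 0.0003 g 0.0
```

View pics/A2c.png

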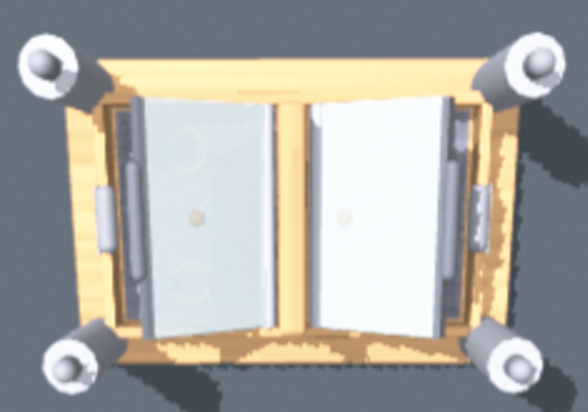

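The covers look unchanged and there was no force. I'll look from both outer cameras while the closed fingers are down at the press point.

Run:
```python
from h import *
D=np.pi/180; yaw=-78*D
u=np.array([np.cos(yaw),np.sin(yaw)]); A=np.array((.5315,-.4088)); p=A+.046*u
robot.move_ptp([*p,.12],rot(yaw)); 
for z in (.09,.08,.07,.06,.05,.045):
    robot.move_linear([*p,z],velocity=.05); s=robot.get_state(); print(z,np.round(s["ee_pos"],4),np.round(s["force"],1))
a=robot.grab_frame("scene")[150:280,60:220]; b=robot.grab_frame("side")[320:480,270:440]
rs=lambda i:cv2.resize(i,(400,400),interpolation=cv2.INTER_CUBIC)
cv2.imwrite("pics/dn.png",np.hstack([rs(a),rs(b)])[:,:,::-1])
```

```text
0.09 [ 0.5411 -0.4539  0.0901] [-0.6 -0.3 -0. ]
0.08 [ 0.5409 -0.4536  0.0795] [0.3 0.1 0.4]
0.07 [ 0.5409 -0.4536  0.0695] [-0.2  0.1 -0.3]
0.06 [ 0.5409 -0.4536  0.0595] [ 0.5 -0.4  0.5]
0.05 [ 0.5409 -0.4536  0.0496] [-0.1  1.4  0.6]
0.045 [ 0.5409 -0.4537  0.0447] [ 1.1 -0.1 -0.4]
```

View pics/dn.png

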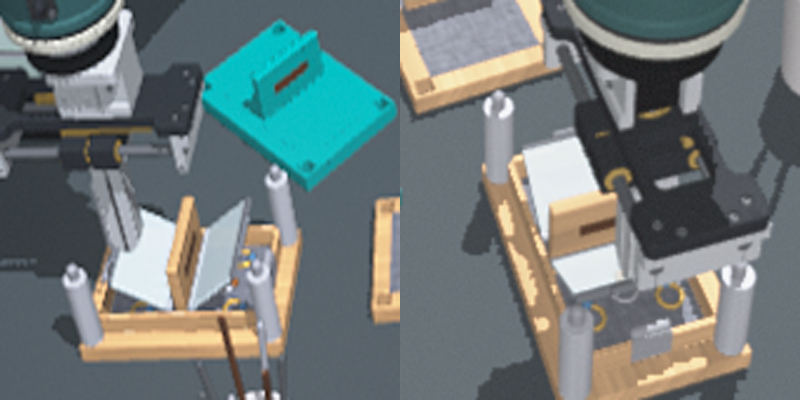

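Run:
```python
from h import *
s=robot.get_state(); R=np.array(s["tool_rot"]); p=np.array(s["ee_pos"]); t=p+.019*R[:,2]
print(R.round(3).tolist(),t)
for n,o,w in(("scene",(60,150),(160,130)),("side",(270,320),(170,160))):
    c=cam(n)
    print(n,((proj(c,[p,t,p-.078*R[:,2]])-o)*400/np.array(w)).round(0).tolist())
a=robot.grab_frame("side")[330:430,330:430]
b=robot.grab_frame("scene")[190:270,75:175]
cv2.imwrite("pics/dn2.png",np.hstack([cv2.resize(i,(400,400)) for i in(a,b)])[:,:,::-1])
```

```text
[[0.978, 0.208, 0.0], [0.208, -0.978, -0.0], [-0.0, 0.0, -1.0]] [ 0.54106513 -0.45382823  0.02604392]
scene [[132.0, 259.0], [137.0, 277.0], [110.0, 181.0]]
side [[235.0, 283.0], [234.0, 303.0], [241.0, 193.0]]
```

View pics/dn2.png

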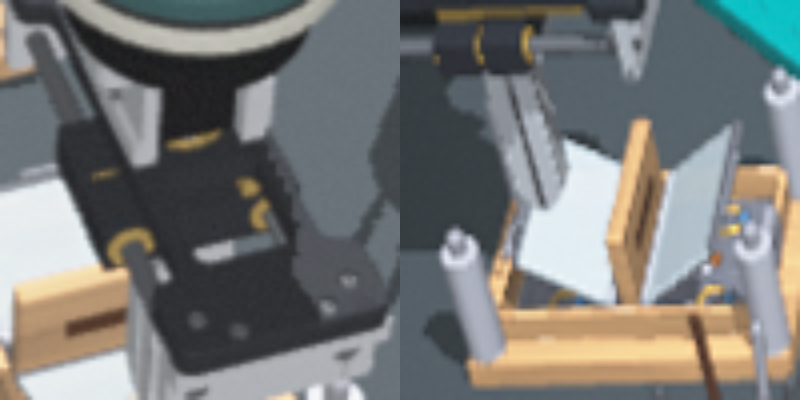

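Run:
```python
from h import *
p=np.array([.5411,-.4538])
for z in np.arange(.043,.0329,-.002):
    t=robot.move_linear([*p,z],velocity=.03,threshold=8); s=robot.get_state(); print(z.round(3),t,np.round(s["ee_pos"],4),np.round(s["force"],1))
    if t: break
a=robot.grab_frame("scene")[190:270,75:175]
robot.move_linear([*p,.13],velocity=.2)
b=robot.grab_frame("scene")[190:270,75:175]
cv2.imwrite("pics/dn3.png",np.hstack([cv2.resize(i,(400,400)) for i in(a,b)])[:,:,::-1])
```

```text
0.043 False [ 0.5411 -0.4538  0.0429] [ 0.8  0.1 -0.2]
0.041 False [ 0.541  -0.4537  0.0408] [-1.  -0.1 -0.3]
0.039 False [ 0.541  -0.4537  0.0388] [-0.1  0.5  0.1]
0.037 False [ 0.541  -0.4537  0.0368] [ 0.2  0.3 -0.1]
0.035 False [ 0.541  -0.4537  0.0348] [-0.3 -0.   0.4]
0.033 False [ 0.541  -0.4537  0.0328] [-0.3 -0.2 -0.3]
```

View pics/dn3.png

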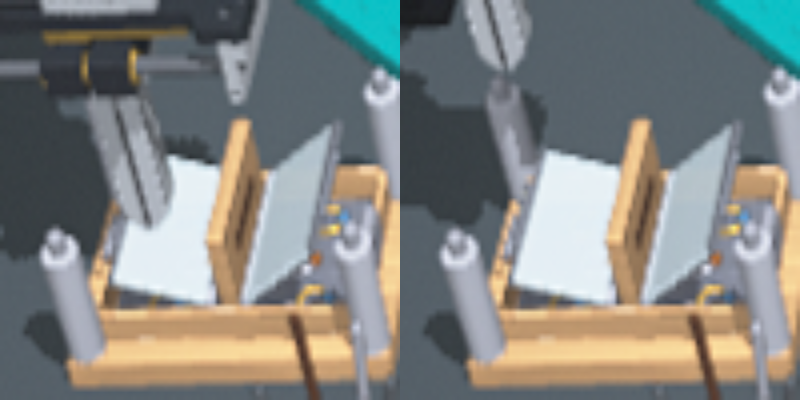

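Run:
```python
from h import *
s,d=cam("scene"),cam("side"); st()
for z in (.10,.111,.12,.13,.14): print(z,proj(s,[[.541,-.4537,z]]).round(1),proj(d,[[.541,-.4537,z]]).round(1))
print("dn3 left z:",[(z,proj(s,[[.541,-.4537,z]]).round(1).tolist()) for z in(.014,.033,.045,.055)])
a=robot.grab_frame("side")
cv2.imwrite("pics/side1.png",cv2.resize(a[300:450,290:490],(800,600),interpolation=cv2.INTER_CUBIC)[:,:,::-1])
```

```text
19.5 [ 0.5406 -0.4534  0.1288] F [-0.4 -0.8 -0.6] op 0.0004 g 0.0
0.1 [[106.7 216.5]] [[371.5 408.2]]
0.111 [[105.4 212.8]] [[371.8 403. ]]
0.12 [[104.4 209.7]] [[372.1 398.7]]
0.13 [[103.2 206.3]] [[372.5 393.9]]
0.14 [[102.  202.9]] [[372.8 388.9]]
dn3 left z: [(0.014, [[116.1, 243.8]]), (0.033, [[114.1, 238.0]]), (0.045, [[112.8, 234.2]]), (0.055, [[111.7, 231.1]])]
```

View pics/side1.png

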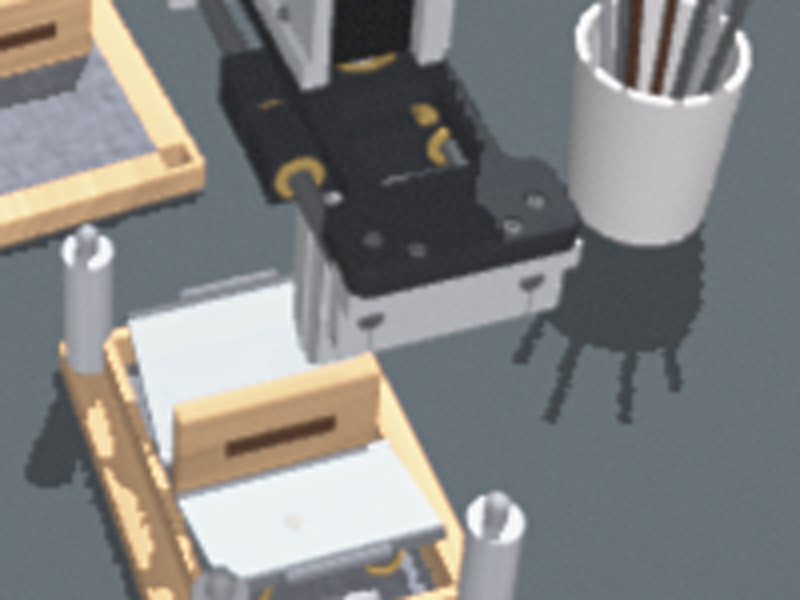

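Run:
```python
from h import *
yaw=-78*np.pi/180
robot.move_linear([.541,-.4537,.2],velocity=.3)
robot.move_ptp([.58,-.22,.12],rot(yaw)); robot.move_linear([.58,-.22,.05],velocity=.15)
t=robot.move_linear([.58,-.22,-.03],velocity=.02,threshold=4); print(t); st()
a=robot.grab_frame("side")[200:400,250:490]
robot.move_linear([.58,-.22,.1],velocity=.2)
k=np.load("pics/A1.npy",allow_pickle=True).item()
R=rot(-78.5*np.pi/180); p=np.array([.4609,-.4206,.1996])
for dz in(.019,0,-.008): print(dz,proj(k,[p+R@[0,s*.042,dz] for s in(-1,1)]).round(0).tolist())
```

```text
True
24.3 [ 0.58   -0.22   -0.0138] F [-0.5  1.3  8.4] op 0.0 g 4.1
0.019 [[256.0, 267.0], [389.0, 267.0]]
0 [[250.0, 279.0], [394.0, 279.0]]
-0.008 [[248.0, 284.0], [397.0, 284.0]]
```

Touching the bench gives contact at reported z = −0.0138. The fingertip's height above the bench is therefore the reported z + 0.0138, so the earlier presses stopped too high. I'll redo them with that correction and take wrist pictures of everything.

```bash
python3 - <<'E'
from h import *
D=np.pi/180
for n,c,y in(("base",(.63,-.005),-88.3),("A",(.5315,-.4088),-78),("top",(.438,-.166),-76),("B",(.431,.165),-80.3),("C",(.54,.398),-82.9)):
    if n in "ABC": press1(np.array(c),y*D,h=-.030,r=.047)
    look(c,y*D,name=n+"3"); st()
E
python3 - <<'E'
import cv2,numpy as np
T=[cv2.imread(f"pics/{n}3.png")[50:240,190:455] for n in("A","B","C","base","top")]
T=[cv2.resize(t,(400,287)) for t in T]
cv2.imwrite("pics/all3.png",np.vstack([np.hstack(T[:2]),np.hstack(T[2:4])]))
E
```

```text
26.4 [ 0.56   -0.0077  0.1997] F [0.  0.  0.3] op 0.0004 g 0.0
press -1 True [ 0.5218 -0.3625  0.0197] [-5.2  3.4 16.2] 29.4
press 1 False [ 0.5415 -0.4551  0.0195] [-5.6  4.2 18.6] 32.2
33.9 [ 0.4633 -0.4232  0.1992] F [-0.3 -0.4 -1. ] op 0.0002 g 0.0
35.2 [ 0.3702 -0.1832  0.1998] F [ 0.9 -0.3  0.3] op 0.0006 g 0.0
press -1 True [0.4232 0.2117 0.0194] [-5.6 -2.7 23.3] 38.4
press 1 True [0.4391 0.1185 0.0193] [-5.9 -2.  24.4] 41.0
42.7 [0.3621 0.153  0.1996] F [ 0.3 -0.2 -0.2] op 0.0007 g 0.0
press -1 True [0.5342 0.4451 0.0198] [-3.2 -3.7 13.2] 45.6
press 1 True [0.546  0.3511 0.0196] [-3.7 -4.3 14.1] 48.2
49.9 [0.4709 0.3889 0.1995] F [0.5 0.5 0.1] op 0.0002 g 0.0
```

View pics/all3.png

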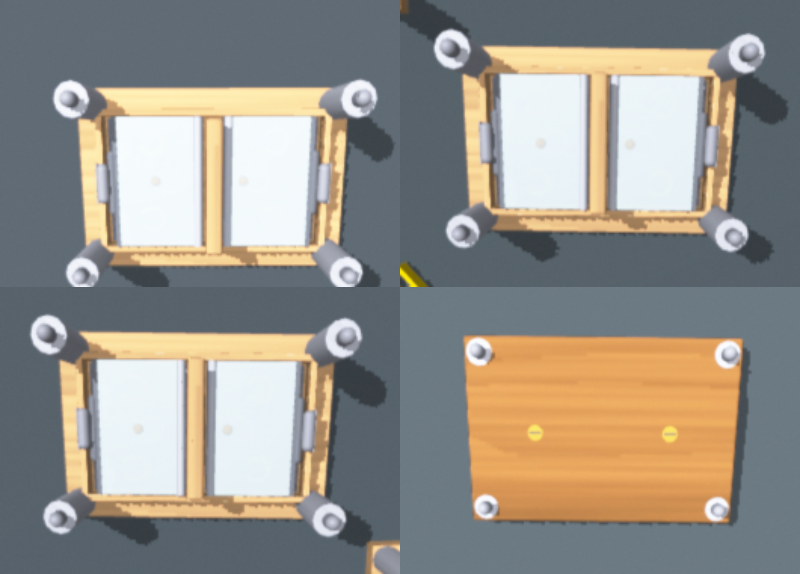

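The four tiles show trays A, B and C with all covers flat against the catches, and the base with its four pins; tray A now sits about 25 mm from where it was. I'll refine the poses with automatic detection of the post shoulders and the top-board holes.

```bash
cat >> h.py <<'E'
def disc(img,p,w=17,rr=12,thr=205,inv=False):
    """sub-pixel centre of the bright disc (or dark hole) nearest to p"""
    x0,y0=int(p[0])-w,int(p[1])-w; g=cv2.cvtColor(img,cv2.COLOR_BGR2GRAY)[max(y0,0):y0+2*w+1,max(x0,0):x0+2*w+1]
    g=cv2.resize(g,None,fx=4,fy=4,interpolation=cv2.INTER_CUBIC)
    m=((g<thr) if inv else (g>thr)).astype(np.uint8)
    cs=cv2.findContours(m,cv2.RETR_EXTERNAL,cv2.CHAIN_APPROX_NONE)[0]
    c=max(cs,key=cv2.contourArea)
    (cx,cy),r=(cv2.minEnclosingCircle(c)); 
    if inv: (cx,cy),_,_=cv2.minAreaRect(c)
    return (cx-1.5)/4+max(x0,0),(cy-1.5)/4+max(y0,0),r/4
E
python3 - <<'E'
from h import *
cl=dict(A=[(69,99),(359,99),(346,275),(82,275)],B=[(52,48),(348,52),(331,236),(63,231)],C=[(46,45),(344,50),(328,233),(59,231)],base=[(80,65),(329,67),(317,222),(86,220)])
for n,p in cl.items():
    im=cv2.imread(f"pics/{n}3.png"); p=[(190+x*.6625,50+y*.662) for x,y in p]
    d=np.array([disc(im,q) for q in p]); print(n,np.round(p,1).tolist(),d.round(1).tolist())
    fit(n+"3",p,.076 if n!="base" else .020); 
    for z in((.060,.068) if n!="base" else(.004,.012)): fit(n+"3",d[:,:2],z)
im=cv2.imread("pics/top3.png");k=np.load("pics/top3.npy",allow_pickle=True).item();c=np.array((.438,-.166));yw=-76*np.pi/180;R=np.array([[np.cos(yw),-np.sin(yw)],[np.sin(yw),np.cos(yw)]])
p=proj(k,[[*(c+R@[sx*.08,sy*.05]),.002] for sx,sy in((-1,1),(1,1),(1,-1),(-1,-1))]); 
for thr in(70,90,110):
    d=np.array([disc(im,q,w=15,thr=thr,inv=True) for q in p]); print(p.round(0).tolist(),d.round(1).tolist())
    fit("top3",d[:,:2],.002)
E
```

```text
A [[235.7, 115.5], [427.8, 115.5], [419.2, 232.0], [244.3, 232.0]] [[236.6, 115.1, 12.2], [427.4, 114.6, 12.3], [418.9, 230.4, 10.6], [244.0, 230.5, 10.4]]
A3 [ 0.5099 -0.4217] -77.92 res mm [[0.6, 1.0], [0.5, -0.3], [-0.6, -0.7], [-0.4, -0.1]]
A3 [ 0.5093 -0.4221] -77.94 res mm [[1.7, 4.5], [3.5, -3.4], [-1.8, -4.7], [-3.4, 3.5]]
A3 [ 0.5101 -0.4218] -77.94 res mm [[0.9, 2.3], [1.8, -1.7], [-0.9, -2.4], [-1.7, 1.8]]
B [[224.4, 81.8], [420.6, 84.4], [409.3, 206.2], [231.7, 202.9]] [[223.9, 82.1, 12.5], [419.4, 85.0, 12.5], [409.3, 205.2, 10.6], [230.9, 202.5, 10.6]]
B3 [0.4321 0.1655] -81.34 res mm [[0.1, 0.5], [0.9, -0.4], [-0.7, 0.1], [-0.3, -0.2]]
B3 [0.4317 0.1661] -81.24 res mm [[1.8, 4.6], [3.2, -3.9], [-1.9, -4.5], [-3.1, 3.8]]
B3 [0.432  0.1661] -81.24 res mm [[0.8, 2.4], [1.6, -2.1], [-0.9, -2.3], [-1.5, 2.0]]
C [[220.5, 79.8], [417.9, 83.1], [407.3, 204.2], [229.1, 202.9]] [[221.4, 81.1, 12.5], [417.0, 83.2, 12.5], [407.5, 203.6, 10.6], [229.2, 201.8, 10.7]]
C3 [0.5423 0.4004] -83.7 res mm [[0.9, 1.0], [0.4, -0.9], [-0.3, -0.0], [-1.0, -0.1]]
C3 [0.542  0.4005] -83.62 res m
[... 578 characters left out ...]
.0], [400.0, 95.0], [395.0, 193.0], [249.0, 193.0]] [[242.7, 94.5, 4.2], [401.5, 88.0, 5.1], [398.2, 187.2, 4.1], [251.2, 194.5, 2.9]]
top3 [ 0.4413 -0.1667] -73.86 res mm [[0.8, 0.7], [1.2, -1.3], [0.0, -0.2], [-2.0, 0.8]]
[[243.0, 96.0], [400.0, 95.0], [395.0, 193.0], [249.0, 193.0]] [[242.2, 96.1, 6.8], [402.2, 87.9, 7.2], [399.4, 186.6, 6.0], [251.8, 195.5, 5.9]]
top3 [ 0.441  -0.1673] -73.32 res mm [[0.4, 1.2], [1.2, -2.1], [0.4, -0.4], [-2.1, 1.3]]
[[243.0, 96.0], [400.0, 95.0], [395.0, 193.0], [249.0, 193.0]] [[243.0, 95.0, 21.4], [402.6, 87.6, 8.1], [394.0, 203.1, 16.0], [238.2, 192.0, 16.1]]
top3 [ 0.4367 -0.1637] -77.79 res mm [[-1.1, -0.8], [10.9, -0.7], [-7.2, -6.0], [-2.6, 7.5]]
```

The shoulder and washer residuals vanish at z = 0.076 and 0.020, so the cameras agree with the text's heights; only the fingertip offset differs. Next I re-measure tray C, grip it, and look at it while held.

```bash
cat >> h.py <<'E'
TIP=.0138; BASE=(np.array([.6294,-.0077]),np.radians(-89.05))
SG=((-1,1),(1,1),(1,-1),(-1,-1))
def corners(c,yaw,z):
    R=np.array([[np.cos(yaw),-np.sin(yaw)],[np.sin(yaw),np.cos(yaw)]]); return [[*(np.array(c)+R@[sx*.08,sy*.05]),z] for sx,sy in SG]
def measure(c,yaw,zd,name,up=0):
    k,f=look(c,yaw,z=.2+up,name=name); im=f[:,:,::-1].copy()
    for i in range(3): d=np.array([disc(im,q)[:2] for q in proj(k,corners(c,yaw,zd))]); c,yaw=fit(name,d,zd,k=k)
    return c,yaw
def grasp(c,yaw,h,lift):
    robot.gripper_to(.05); robot.move_ptp([*c,.12],rot(yaw)); robot.move_linear([*c,h-TIP],velocity=.12); st()
    robot.gripper_to(0); st(); robot.move_linear([*c,h-TIP+lift],velocity=.1); st()
E
python3 - <<'E'
from h import *
c,y=measure((.5422,.4004),np.radians(-83.62),.076,"C4")
grasp(c,y,.040,.06)
k=cam("wrist");f=robot.grab_frame("wrist");np.save("pics/Ch.npy",k,allow_pickle=True);cv2.imwrite("pics/Ch.png",f[:,:,::-1])
print(proj(k,corners(c,y,.076+.06)).round(0).tolist())
E
```

```text
C4 [0.5424 0.4002] -83.7 res mm [[0.0, 0.1], [0.2, -0.0], [-0.2, -0.2], [-0.0, 0.1]]
C4 [0.5424 0.4002] -83.7 res mm [[0.0, 0.1], [0.2, -0.0], [-0.2, -0.2], [-0.0, 0.1]]
C4 [0.5424 0.4002] -83.7 res mm [[0.0, 0.1], [0.2, -0.0], [-0.2, -0.2], [-0.0, 0.1]]
52.9 [0.5427 0.4006 0.027 ] F [ 0.3 -0.2  0.3] op 0.0501 g 0.0
53.6 [0.5424 0.4002 0.0263] F [-1.5 -0.   1.7] op 0.0099 g 30.0
54.3 [0.5423 0.3998 0.0858] F [ 1.4 -0.2 -5.6] op 0.0097 g 30.0
[[126.0, 212.0], [516.0, 211.0], [486.0, 413.0], [157.0, 414.0]]
```

View pics/Ch.png

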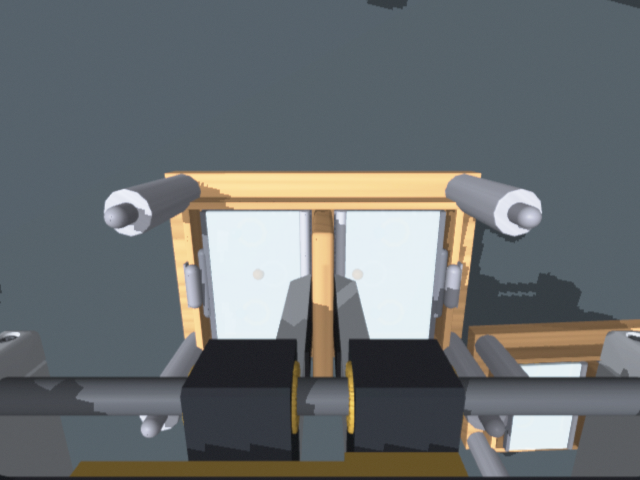

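Tray C is held: the far shoulders are at (127,210) and (516,210), within 1–2 px of prediction, so the grasp is centred. Now I place it on the base, checking the held pose again above the pins.

```bash
cat >> h.py <<'E'
def held(u,name):
    """pose of the held tray (underside at u) from its two far shoulders"""
    s=robot.get_state(); k=cam("wrist"); f=robot.grab_frame("wrist"); im=f[:,:,::-1].copy(); cv2.imwrite(f"pics/{name}.png",im)
    R=np.array(s["tool_rot"]); c=np.array(s["ee_pos"][:2]); yaw=np.arctan2(R[1,1],R[0,1])
    p=proj(k,corners(c,yaw,u+.076))[:2]; d=np.array([disc(im,q,w=36)[:2] for q in p]); print("held px",(d-p).round(1).tolist())
    c2,y2=fit(name,d,u+.076,signs=SG[:2],k=k); return c,yaw,c2,y2
def place(u,h,clear=.03,name="p",board=False):
    c,yaw=BASE; e=robot.get_state()["ee_pos"]; zt=max(u+clear+h-TIP, .13+h-TIP)
    robot.move_linear([e[0],e[1],zt],velocity=.15); robot.move_ptp([*c,zt],rot(yaw))
    robot.move_linear([*c,u+clear+h-TIP],velocity=.1); robot.pause(.3); st()
    if board: return
    return held(u+clear,name)
def lower(c,yaw,u,h,thr=15):
    e=robot.get_state()["ee_pos"]; robot.move_linear([*c,e[2]],velocity=.05,frame=rot(yaw))
    t=robot.move_linear([*c,u+h-TIP-.002],velocity=.03,threshold=thr); print("stopped",t,"target",round(u+h-TIP,4)); st()
E
python3 - <<'E'
from h import *
print(place(.020,.040,name="Cp"))
E
```

```text
57.8 [ 0.6296 -0.0078  0.0765] F [ 0.6 -0.2 -5.8] op 0.01 g 30.0
held px [[0.2, -3.2], [1.2, 0.7]]
Cp [ 0.6301 -0.0076] -89.63 res mm [[-0.0, 0.1], [0.0, -0.1]]
(array([ 0.62956192, -0.00775287]), np.float64(-1.554329606382441), array([ 0.6300835 , -0.00764621]), np.float64(-1.564365729022789))
```

Run:
```python
from h import *
lower(*BASE,.020,.040)
```

```text
stopped True target 0.0462
59.0 [ 0.6293 -0.0078  0.0462] F [-2.5 -0.4  6.9] op 0.0097 g 30.0
```

Stopped exactly at the seated height. I release, verify, then do tray B the same way up to the hover pose.

```bash
cat >> h.py <<'E'
def release(u,h,name,zd=None):
    e=robot.get_state()["ee_pos"]; robot.gripper_to(.05); robot.move_linear([e[0],e[1],u+.13],velocity=.2)
    return measure(*BASE,u+.076,name,up=u)
E
python3 - <<'E'
from h import *
release(.02,.04,"Cs")
c,y=measure((.4321,.1658),np.radians(-81.3),.076,"B4")
if np.hypot(*(c-[.4321,.1658]))<.006:
    grasp(c,y,.040,.06); print(place(.096,.040,name="Bp"))
E
```

```text
Cs [ 0.6293 -0.0077] -89.1 res mm [[-0.0, 0.1], [0.0, -0.1], [-0.0, -0.1], [0.1, 0.1]]
Cs [ 0.6293 -0.0077] -89.1 res mm [[-0.0, 0.1], [0.0, -0.1], [-0.0, -0.1], [0.1, 0.1]]
Cs [ 0.6293 -0.0077] -89.1 res mm [[-0.0, 0.1], [0.0, -0.1], [-0.0, -0.1], [0.1, 0.1]]
B4 [0.4323 0.1662] -81.17 res mm [[-0.0, 0.2], [0.1, -0.0], [-0.2, -0.1], [0.1, -0.0]]
B4 [0.4323 0.1662] -81.17 res mm [[-0.0, 0.2], [0.1, -0.0], [-0.2, -0.1], [0.1, -0.0]]
B4 [0.4323 0.1662] -81.17 res mm [[-0.0, 0.2], [0.1, -0.0], [-0.2, -0.1], [0.1, -0.0]]
64.6 [0.4326 0.1663 0.0268] F [ 0.1 -0.4 -0.1] op 0.0502 g 0.0
65.3 [0.4323 0.1662 0.0262] F [-0.5 -1.2  2. ] op 0.0097 g 30.0
66.0 [0.4321 0.1658 0.0857] F [ 0.3 -0.2 -6. ] op 0.0096 g 30.0
68.2 [ 0.6294 -0.0077  0.1523] F [-0.4 -0.3 -5.9] op 0.0097 g 30.0
held px [[0.5, -2.9], [0.6, 0.7]]
Bp [ 0.6299 -0.0076] -89.59 res mm [[0.0, -0.0], [-0.0, 0.0]]
(array([ 0.62941263, -0.00769438]), np.float64(-1.5541801654432712), array([ 0.62987957, -0.0075531 ]), np.float64(-1.563661450890843))
```

Tray C is fully home, with residuals of 0.1 mm at the seated height. Tray B is held well; I lower it, then fetch tray A.

Run:
```python
from h import *
lower(*BASE,.096,.040)
if abs(robot.get_state()["ee_pos"][2]-.1222)<.003:
    c,y=release(.096,.04,"Bs")
    robot.move_ptp([.50,-.30,.28],rot(np.radians(-80)))
    c,y=measure((.5104,-.4216),np.radians(-77.94),.076,"A4")
    if np.hypot(*(c-[.5104,-.4216]))<.006:
        grasp(c,y,.040,.06)
        e=robot.get_state()["ee_pos"]; robot.move_linear([e[0],e[1],.23],velocity=.15)
        robot.move_ptp([.52,-.2,.23],rot(np.radians(-83)))
        print(place(.172,.040,name="Ap"))
```

```text
stopped True target 0.1222
69.5 [ 0.6292 -0.0077  0.1222] F [-3.3 -0.2  9.4] op 0.0101 g 30.0
Bs [ 0.6292 -0.008 ] -89.16 res mm [[0.0, -0.1], [0.1, 0.1], [-0.1, 0.0], [-0.0, -0.0]]
Bs [ 0.6292 -0.008 ] -89.16 res mm [[0.0, -0.1], [0.1, 0.1], [-0.1, 0.0], [-0.0, -0.0]]
Bs [ 0.6292 -0.008 ] -89.16 res mm [[0.0, -0.1], [0.1, 0.1], [-0.1, 0.0], [-0.0, -0.0]]
A4 [ 0.5109 -0.4214] -77.96 res mm [[-0.1, -0.0], [0.0, -0.1], [0.1, 0.0], [-0.1, 0.1]]
A4 [ 0.5109 -0.4214] -77.96 res mm [[-0.1, -0.0], [0.0, -0.1], [0.1, 0.0], [-0.1, 0.1]]
A4 [ 0.5109 -0.4214] -77.96 res mm [[-0.1, -0.0], [0.0, -0.1], [0.1, 0.0], [-0.1, 0.1]]
75.6 [ 0.5114 -0.4216  0.027 ] F [ 0.  -0.1 -0.7] op 0.0501 g 0.0
76.3 [ 0.5109 -0.4214  0.0262] F [-1.1  0.4  0.6] op 0.0104 g 30.0
77.1 [ 0.5106 -0.4214  0.0858] F [-0.1  0.4 -6.2] op 0.0098 g 30.0
80.8 [ 0.6294 -0.0078  0.2282] F [ 0.1 -0.1 -5.5] op 0.0099 g 30.0
held px [[0.7, -3.3], [0.8, 0.6]]
Ap [ 0.63   -0.0077] -89.65 res mm [[0.0, -0.0], [-0.0, 0.0]]
(array([ 0.62938597, -0.0078284 ]), np.float64(-1.5544014003318183), array([ 0.62995169, -0.00774186]), np.float64(-1.5646210190643965))
```

Run:
```python
from h import *
lower(*BASE,.172,.040)
if abs(robot.get_state()["ee_pos"][2]-.1982)<.003:
    release(.172,.04,"As")
    c=np.array((.441,-.167)); y=np.radians(-73.6)
    robot.move_ptp([.45,-.15,.3],rot(y))
    k,f=look(c,y,z=.13,name="top4"); im=f[:,:,::-1].copy(); p=proj(k,corners(c,y,.014)); print(p.round(1).tolist())
    T=[]
    for q in p:
        x0,y0=int(q[0])-20,int(q[1])-20; print(x0,y0); T.append(cv2.resize(im[y0:y0+40,x0:x0+40],(280,280),interpolation=cv2.INTER_CUBIC))
    cv2.imwrite("pics/top4c.png",np.vstack([np.hstack(T[:2]),np.hstack([T[3],T[2]])]))
    for thr in(70,90): d=np.array([disc(im,q,w=17,thr=thr,inv=True) for q in p]); print(d.round(1).tolist()); fit("top4",d[:,:2],.014)
    st()
```

```text
stopped True target 0.1982
82.0 [ 0.6293 -0.0078  0.1982] F [-1.8 -1.3  8.1] op 0.0098 g 30.0
As [ 0.6293 -0.0079] -89.14 res mm [[-0.0, -0.1], [0.1, 0.1], [-0.1, -0.0], [0.1, -0.0]]
As [ 0.6293 -0.0079] -89.14 res mm [[-0.0, -0.1], [0.1, 0.1], [-0.1, -0.0], [0.1, -0.0]]
As [ 0.6293 -0.0079] -89.14 res mm [[-0.0, -0.1], [0.1, 0.1], [-0.1, -0.0], [0.1, -0.0]]
[[222.3, 85.2], [421.1, 85.0], [412.6, 207.5], [231.1, 207.7]]
202 65
401 65
392 187
211 187Traceback (most recent call last):
  File "<stdin>", line 12, in <module>
  File "h.py", line 52, in disc
    c=max(cs,key=cv2.contourArea)
ValueError: max() iterable argument is empty
```

View pics/top4c.png

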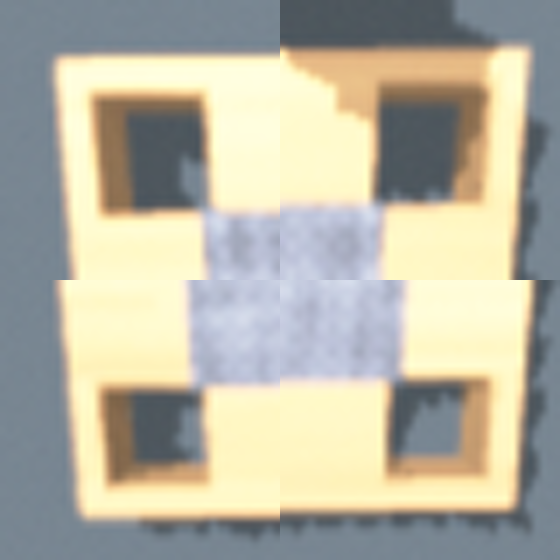

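The three trays are seated with residuals of 0.1 mm. The crop shows the four square holes of the wooden top board, centred in full-frame pixels at about (223.3,86.6), (422.4,85.6), (414.3,207.6) and (232.6,208.7). I fit the pose and grasp it.

Run:
```python
from h import *
px=[(223.3,86.6),(422.4,85.6),(414.3,207.6),(232.6,208.7)]
c,y=fit("top4",px,.014)
grasp(c,y,.022,.06)
print(place(.248,.022,name="Tp",board=True))
cv2.imwrite("pics/Tp.png",robot.grab_frame("wrist")[:,:,::-1]); np.save("pics/Tp.npy",cam("wrist"),allow_pickle=True)
print(proj(cam("wrist"),corners(*BASE,.248+.03+.014)).round(0).tolist())
```

```text
top4 [ 0.4407 -0.1683] -73.35 res mm [[-0.1, 0.2], [-0.1, -0.2], [0.2, -0.1], [0.0, 0.1]]
88.1 [ 0.441  -0.1685  0.0088] F [-0.5  1.  -0.1] op 0.0498 g 0.0
88.8 [ 0.4407 -0.1683  0.0082] F [ 0.1 -0.6  2.2] op 0.0096 g 30.0
89.5 [ 0.4404 -0.1684  0.0678] F [ 0.  -0.2 -3.4] op 0.0102 g 30.0
92.8 [ 0.6294 -0.0078  0.2862] F [ 0.   0.1 -2.7] op 0.0101 g 30.0
None
[[170.0, 195.0], [473.0, 195.0], [454.0, 359.0], [190.0, 359.0]]
```

Run:
```python
from h import *
lower(*BASE,.248,.022)
if abs(robot.get_state()["ee_pos"][2]-.2562)<.003:
    robot.gripper_to(.05); e=robot.get_state()["ee_pos"]; robot.move_linear([e[0],e[1],.36],velocity=.15)
    k,f=look(BASE[0],BASE[1],z=.43,dx=.07,name="F")
    im=f[:,:,::-1].copy(); p=proj(k,corners(*BASE,.248+.014)).round(0); print(p.tolist())
    robot.move_ptp([.42,-.15,.40],rot(np.radians(-80)))
    a=robot.grab_frame("scene")[120:360,200:440]; b=robot.grab_frame("side")[90:330,290:530]
    w=cv2.resize(im[60:240,190:450],(400,277))
    out=np.vstack([np.hstack([cv2.resize(i,(400,320))[:,:,::-1] for i in(a,b)]),np.hstack([w,np.zeros_like(w)])]); cv2.imwrite("pics/final.png",out)
    st()
```

```text
stopped True target 0.2562
94.0 [ 0.6293 -0.0077  0.2563] F [-1.9 -0.5  7.3] op 0.0096 g 30.0
[[237.0, 92.0], [407.0, 92.0], [401.0, 197.0], [244.0, 198.0]]
97.7 [ 0.4206 -0.1493  0.4002] F [-0.4  0.4 -0.5] op 0.0502 g 0.0
```

View pics/final.png

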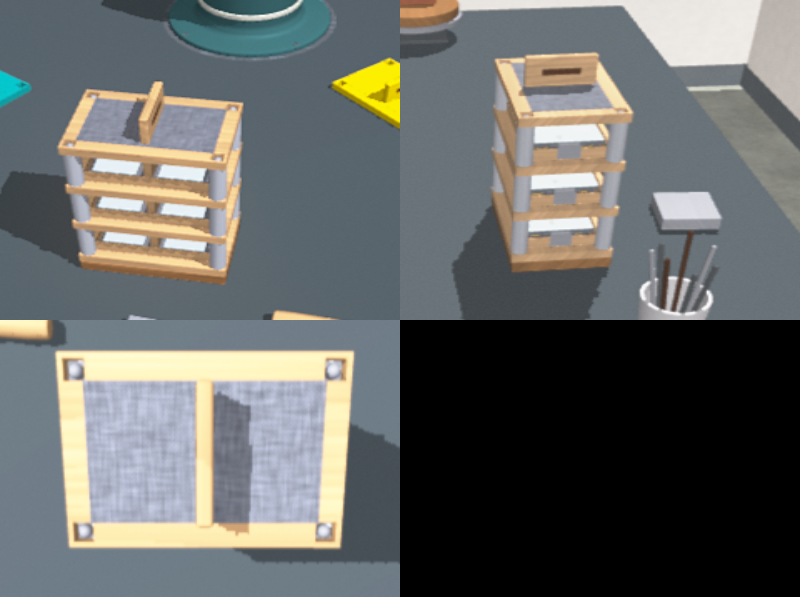

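The final views show all tiers seated, with a pin visible in every hole of the top board, six flat covers, and the other bench things still in place.

```bash
python3 -c "
from rig import robot
print(robot.sign_off())"
```

```text
the job is handed in; nothing more can be done
None
```

The job is handed in at about 98 s: all six covers are pressed shut, the three trays are stacked fully home on the base pins, and the wooden top board is seated on the uppermost tray.

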